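# Set the test voltage, then switch in the load

### The arm

A 6-joint arm with a two-finger parallel gripper is mounted at the origin on the work surface. World frame = base frame: x ahead of the robot, y to its left, z up, the work surface at z = 0. Lengths are in m, angles in rad, forces in N, time in s.
With the tool pointing down it reaches from about 0.425 to 0.95 m from the base axis. Payload 3.5 kg.
Tool frame: the origin (TCP) lies midway between the tips of the shut fingers; the grasp point (between the pads) lies 19 mm behind it; z points along the fingers, y is the line along which they close (so a half turn about z gives the same grasp; the last joint's range is limited). The gripper opens to 85 mm and grips with 20 to 120 N. Pads are 22 mm wide; open, the fingers measure 114 mm over their backs; the gripper's body (76 mm by 85 mm) begins 54 mm behind the grasp point. The pads swing forward as they close: fully open they stand 13 mm farther back than shut.
Start: joints at [-1.453, 0.286, 1.577, -0, 1.279, -0.15], TCP at [0.179, -0.651, 0.231] pointing down, gripper open.
Joint ranges: [-2.77, 2.77], [-0.9, 2.22], [0.21, 2.48], [-1.53, 4.67], [0.24, 2.81], [-2.84, 2.84]. Speed limits (rad/s): [2.79, 2.79, 3.14, 3.14, 3.14, 3.14].

### API

Orientations are given as a unit quaternion [x, y, z, w].
In Python, from plant import ctrl gives the robot as it stands.
- The arm moves only by the tool move_arm, never from a script. Its argument "plan" is a list of rows, each an object of numbers: "x", "y", "z": the shift along the tool's x, y, z in m; "yaw": the turn about the tool's z in rad; "fingers": the closure, from 0 (fully open) to 1 (shut). In form: [{"x": .., "y": .., "z": .., "yaw": .., "fingers": ..}, ...]. A call has 1 to 5 rows; each row is the pose to reach, as a shift and turn from the pose commanded when the call began, along the tool's axes at that moment; what a row does not reach only later rows make up. A row lasts 1/10 s, in which the tool goes at most 50 mm and 8.59 degrees, less where a joint would pass 70% of its speed; a pose out of reach is approached as far as the arm can. A call with a gripper value outside its range is refused whole. The fingers move at their own pace and stop on an object; "force" is the grip in N (left out, the last holds). Time passes only in rows, so rows that repeat a pose let the fingers close. It gives the time, the measured TCP pose, the force, the opening and the grip force at its end, in the units of the state.
- ctrl.get_state(): the state, without advancing time (a new reading comes with each control period).
- ctrl.read_camera(name): name is "side" or "top"; returns the picture (384x512x3 uint8, red, green, blue); there is no depth.
- ctrl.camera_model(name): a dict with "intrinsics" (3x3 intrinsics, pixels), "distortion" ([k1, k2, p1, p2, k3] as OpenCV has them; the pictures are not rectified), "cam_to_world" (4x4, takes a point from camera to world coordinates). Camera axes: x right, y up, looking along -z (the intrinsics and any distortion apply to the point x, -y, -z); pixel columns grow to the right and rows downward; lengths in m; the calibration is good to about 2 mm. A picture is of the moment at which its call begins. camera_model takes no time and is no camera call.
- ctrl.sign_off(): hands the job in; it is judged then, once.
The state is a dict: "time": time; "qpos": joint angles; "dq": joint speeds; "joint_efforts": joint torques, N m; "eef_pos": TCP position; "tcp_rot": TCP orientation; "contact_force": force on the tool from outside, world axes, zero at the start; "wrist_torque": the same for the moment, N m; "opening": opening from 0.0 (shut) to 1.0 (fully open); "finger_force": force on a finger pad.
Only numpy, scipy, OpenCV 4.12 (cv2) and the standard library are available. Lean on these libraries where they do the work, as an engineer would, in place of code of your own. Each camera call takes 0.05 s, during which the arm holds its last target. There are 200 camera calls.

### The job

On the blue variable transformer, turn the black pointer knob clockwise until its white pointer stands at the orange mark on the dial. Only when that is set, swing the red-handled lever of the grey load box round until its black tip stands at the green mark. Leave both standing at their marks, and leave the other things on the bench where they are.

Things in the scene. Friction and masses are not known exactly. Their poses are not given: they have to be found in the camera images.
- transformer: blue box, 160 x 160 mm, 110 mm high, fixed to the bench; origin at the centre of its underside, z up. A round aluminium dial (148 mm wide, 3 mm thick) lies on its top, and the knob turns in the middle of the dial about the vertical axis.
- knob (a joint): angle of the pointer knob, rad; grows clockwise seen from above, stops at 0 and 5.5; it starts near 0 and stays where it is left (friction 0.08 N m)
- knob_grip (a point): on the knob's axis at the height to grip, 147 mm above the bench. The knob is a black bar 70 mm long, 22 mm wide, centred on the axis, its top 160 mm and its foot 123 mm above the bench; beneath it a round grey skirt 80 mm wide. A white line on one half of the bar shows which end points.
- knob_tip (a point): tip of the knob's white pointer, 46 mm from the axis, in line with the bar; turns with the knob. The knob is set when this lies at dial_mark.
- dial_mark (a point): inner end of the orange mark on the dial, 46 mm from the knob's axis, at the height of knob_tip; the dial does not move. The other, thin black marks are only a scale.
- load_box: grey box, 180 x 180 mm, 60 mm high, fixed to the bench; origin at the centre of its underside, z up. A round white plate (178 mm wide, 3 mm thick) lies on its top and the lever turns on it about the vertical axis through the middle.
- lever (a joint): angle of the lever, rad; grows clockwise seen from above, stops at 0 and 2.0; it starts near 0 and stays where it is left (friction 0.2 N m). It lies level, a black arm 18 mm wide, its top 76 mm above the bench.
- lever_hinge (a point): point on the lever's vertical axis, 106 mm above the bench (the height of lever_handle)
- lever_handle (a point): centre of the upright red round handle on the lever, 66 mm from the axis; the handle is 26 mm thick and runs from 76 to 126 mm above the bench, this point 106 mm
- lever_tip (a point): black tip at the end of the lever, 88 mm from the axis; the lever is set when this lies at load_mark
- load_mark (a point): outer end of the green mark on the white plate, 88 mm from the lever's axis, at the height of lever_tip; the plate does not move
- breadboard: white solderless breadboard with chips, 165 x 55 x 9 mm, lying loose
- multimeter: yellow handheld meter, 180 x 85 x 50 mm, lying loose
- screwdriver: loose screwdriver 190 mm long, lying between the two instruments; origin at the middle of its underside
- mug: blue mug, 80 mm wide, 95 mm high
- solder_spool: steel-grey spool with white flanges, 64 mm wide, 40 mm high
- marker: red marker pen with black cap, 135 mm long
- flux_bottle: amber bottle, 50 mm wide, 120 mm high, standing
There are look-alikes about, which are no part of the job. Leave any pink or yellow look-alike of the transformer alone.

How it is judged:
By the outcome, as a careful person would: the job done as asked, in the order asked, and still so for the second after the job is handed in, with the robot touching nothing.
It also fails if it takes over 72 s, if anything falls off the work surface, if the arm or the gripper's body presses on something with over 40 N, if the wrist force passes 120 N, or if a joint passes its speed limit or range.

## Working session

There is one attempt and no reset: what is moved stays moved. The work goes in short steps, Python scripts to look and compute and a tool call to move; the robot and the scene stay as the last step left them, time stands still between calls to the robot, and variables do not carry over. Pictures are saved under pics/ and viewed, at most 10 in all, crops included, and the job is handed in when it is done.

Besides the shell and the picture viewer there is one more tool, called after "Call:" in YAML: its name, and indented under it one key for each argument. move_arm: Moves the arm, as the interface text tells. Its arguments: {"type":"object","properties":{"plan":{"type":"array"},"force":{"type":"number"}},"required":["plan"]}

```bash
ls; mkdir -p pics
cat > h.py <<'E'
import numpy as np, cv2, sys
from plant import ctrl
def ray(cam,u,v,z):
    m=ctrl.camera_model(cam);K=np.array(m["intrinsics"],float);T=np.array(m["cam_to_world"])
    p=cv2.undistortPoints(np.array([[[u,v]]],float),K,np.array(m["distortion"],float))[0,0]
    d=T[:3,:3]@np.array([p[0],-p[1],-1]);o=T[:3,3]
    return o+d*(z-o[2])/d[2]
def proj(cam,P):
    m=ctrl.camera_model(cam);K=np.array(m["intrinsics"],float);T=np.array(m["cam_to_world"])
    c=(np.atleast_2d(P)-T[:3,3])@T[:3,:3]
    c=c*[1,-1,-1]
    return cv2.projectPoints(c,np.zeros(3),np.zeros(3),K,np.array(m["distortion"],float))[0][:,0]
def shot(cam,name,crop=None,s=1):
    im=ctrl.read_camera(cam)[:,:,::-1]
    cv2.imwrite(f'pics/{name}_raw.png',im)
    if crop: im=im[crop[1]:crop[3],crop[0]:crop[2]]
    cv2.imwrite(f'pics/{name}.png',cv2.resize(im,None,fx=s,fy=s,interpolation=cv2.INTER_CUBIC))
E
python3 - <<'E'
from h import *
shot('top','t0',s=1.5);shot('side','s0',s=1.5)
print(ctrl.camera_model('top'),ctrl.get_state())
E
```

```text
pics
{'intrinsics': array([[485.30625086,   0.        , 260.52248514],
       [  0.        , 485.30625086, 189.3666501 ],
       [  0.        ,   0.        ,   1.        ]]), 'distortion': array([0.00327172, 0.        , 0.        , 0.        , 0.        ]), 'cam_to_world': array([[-0.00487961,  0.99685556, -0.07908972,  0.40024543],
       [-0.9998837 , -0.00372101,  0.01479003, -0.11367811],
       [ 0.01444923,  0.07915269,  0.99675778,  1.63366248],
       [ 0.        ,  0.        ,  0.        ,  1.        ]])} {'time': 0.1, 'qpos': array([-1.45299851e+00,  2.87094492e-01,  1.57801663e+00, -2.83679106e-06,
        1.27860062e+00, -1.49987082e-01]), 'dq': array([-0.00021903, -0.00091773, -0.00256822,  0.00049834, -0.00075618,
        0.00054357]), 'joint_efforts': array([ 8.11549344e-04, -4.07295978e+01, -2.93700135e+01, -1.32415053e-04,
        3.40992628e-03, -1.75452439e-07]), 'eef_pos': array([ 0.17856872, -0.65034261,  0.23008145]), 'tcp_rot': array([ 9.91049178e-01,  1.33493088e-01,  1.56945490e-05, -1.05942744e-03]), 'contact_force': array([-0.29886698,  0.29870434, -0.31613089]), 'wrist_torque': array([-0.05251308,  0.01237785,  0.01278883]), 'finger_force': 0.0, 'opening': 1.0010152583098286}
```

View pics/t0.png

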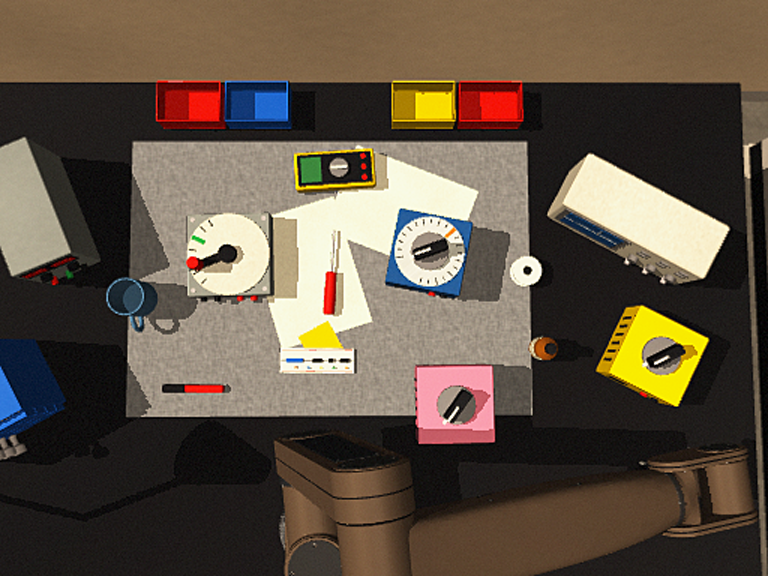

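View pics/s0.png

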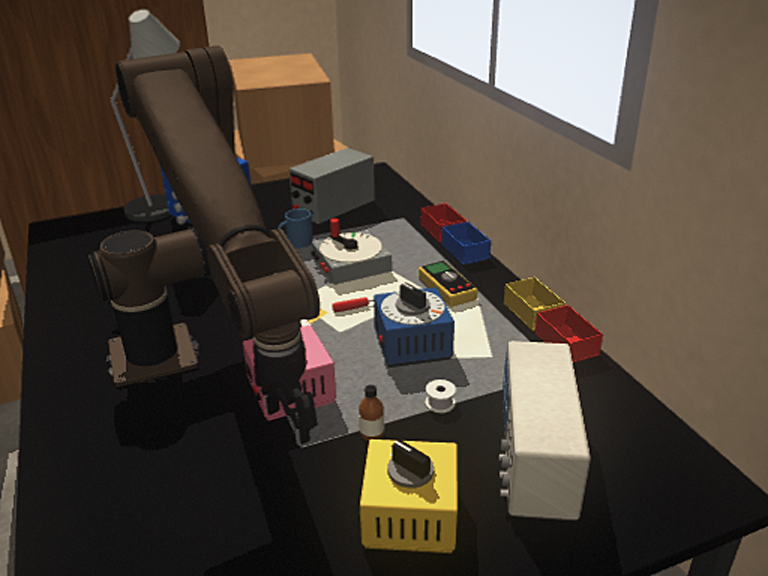

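The top view (1.5x) shows three knobs. Dividing by 1.5 gives raw pixels:
- blue transformer (287,166), with a dial and an orange mark near (300,154)
- pink look-alike (304,270)
- yellow look-alike (441,237)

There is also a blue box at the left edge (10,258) with no dial. The description fits only the one at (287,166). The load box is at (152,169), with its red handle near (128,175) and green mark near (132,160). I'll check both in one close crop.

Run:
```python
import cv2,numpy as np
im=cv2.imread('pics/t0_raw.png')
f=lambda c:cv2.resize(im[c[1]:c[1]+65,c[0]:c[0]+65],None,fx=6,fy=6,interpolation=cv2.INTER_CUBIC)
cv2.imwrite('pics/crop0.png',np.hstack([f((254,134)),f((120,137))]))
```

```text
(no output)
```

View pics/crop0.png

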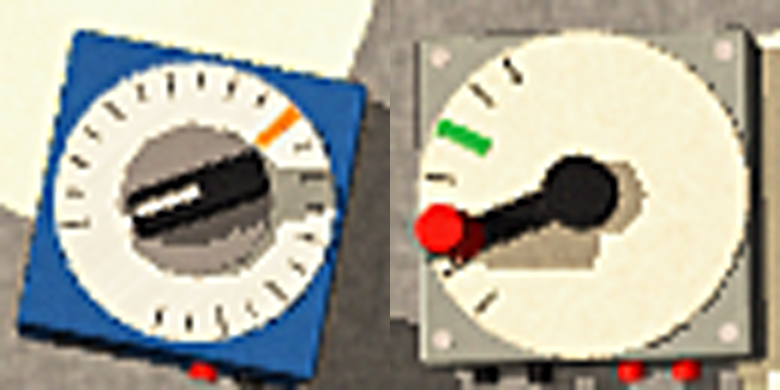

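The left crop shows the blue transformer's dial. The knob axis is near crop (200,190), its white line points left towards (130,207), and the orange mark's inner end is near (262,142). The right crop shows the lever hub at (580,190), the red handle at (440,228) and the green mark from (490,148) to (438,128). The choice is confirmed, so I'll measure on rectified planes.

```bash
cat >> h.py <<'E'
def rect(im,cam,cx,cy,z,r=.11,res=.0005):
    "metric picture: rows go -x, cols go -y (as in top view)"
    n=int(2*r/res);a=(np.arange(n)-n/2+.5)*res
    C,R=np.meshgrid(a,a);P=np.stack([cx-R,cy-C,np.full_like(R,z)],-1).reshape(-1,3)
    m=proj(cam,P).reshape(n,n,2).astype(np.float32)
    return cv2.remap(im,m[...,0],m[...,1],cv2.INTER_LINEAR), cx-R, cy-C
def circ(mask,X,Y):
    c=max(cv2.findContours(mask.astype(np.uint8),cv2.RETR_EXTERNAL,cv2.CHAIN_APPROX_NONE)[0],key=cv2.contourArea)
    h=cv2.convexHull(c);(u,v),(a,b),_=cv2.fitEllipse(h if len(h)>20 else c)
    return X[int(v),int(u)],Y[int(v),int(u)],a*.5,b*.5
def hsv(i): return cv2.cvtColor(i,cv2.COLOR_BGR2HSV).astype(int).transpose(2,0,1)
def cw(px,py,cx,cy): return np.degrees(np.arctan2(-(py-cy),px-cx))%360  # clockwise from +x (up in image)
def knob(im,c=None):
    c0=ray('top',287,166,.113) if c is None else c
    i,X,Y=rect(im,'top',c0[0],c0[1],.113);H,S,V=hsv(i)
    rr=np.hypot(X-c0[0],Y-c0[1])
    k=((S<80)&(V>130)&(rr<.085))
    c1=circ(k,X,Y) if c is None else c
    o=(H>8)&(H<22)&(S>150)&(V>150)&(rr<.085)
    out=dict(c=c1,orange=cw(X[o].mean(),Y[o].mean(),*c1[:2]),orad=(np.hypot(X[o]-c1[0],Y[o]-c1[1]).min(),o.sum()))
    i,X,Y=rect(im,'top',c1[0],c1[1],.160);H,S,V=hsv(i);rr=np.hypot(X-c1[0],Y-c1[1])
    b=cv2.morphologyEx(((V<75)&(rr<.045)).astype(np.uint8),cv2.MORPH_CLOSE,np.ones((21,21)))
    ct=max(cv2.findContours(b,cv2.RETR_EXTERNAL,cv2.CHAIN_APPROX_NONE)[0],key=cv2.contourArea)
    (u,v),wh,an=cv2.minAreaRect(ct);M=cv2.moments(ct)
    pa=np.degrees(.5*np.arctan2(2*M['mu11'],M['mu20']-M['mu02']))
    w=(V>150)&(rr<.035)&(S<80)&(cv2.erode(b,np.ones((7,7)))>0)
    out.update(bar=(X[int(v),int(u)],Y[int(v),int(u)]),wh=[a*.5 for a in wh],rect=an,barcw=(90+pa)%180,
      white=cw(X[w].mean(),Y[w].mean(),*c1[:2]) if w.any() else None)
    return out
def lever(im,c=None):
    c0=ray('top',152,169,.063) if c is None else c
    i,X,Y=rect(im,'top',c0[0],c0[1],.063);H,S,V=hsv(i);rr=np.hypot(X-c0[0],Y-c0[1])
    c1=circ((S<60)&(V>185)&(rr<.1),X,Y) if c is None else c
    g=(H>45)&(H<85)&(S>120)&(rr<.1)
    out=dict(c=c1,green=cw(X[g].mean(),Y[g].mean(),*c1[:2]),grad=np.hypot(X[g]-c1[0],Y[g]-c1[1]).max())
    i,X,Y=rect(im,'top',c1[0],c1[1],.126);H,S,V=hsv(i);rr=np.hypot(X-c1[0],Y-c1[1])
    r=((H<8)|(H>172))&(S>180)&(V>190)&(rr<.095)
    if r.sum()>100:
        h=circ(r,X,Y);out.update(handle=h,hcw=cw(h[0],h[1],*c1[:2]),hrad=np.hypot(h[0]-c1[0],h[1]-c1[1]))
    i,X,Y=rect(im,'top',c1[0],c1[1],.076);H,S,V=hsv(i);rr=np.hypot(X-c1[0],Y-c1[1])
    d=(V<60)&(rr<.05);hub=cv2.morphologyEx(d.astype(np.uint8),cv2.MORPH_OPEN,np.ones((45,45)))
    out.update(hub=circ(hub,X,Y) if hub.any() else None)
    a=(V<60)&(rr>.03)&(rr<.05);out['armcw']=cw(X[a].mean(),Y[a].mean(),*c1[:2])
    return out
E
python3 - <<'E'
from h import *
np.set_printoptions(precision=4,suppress=True)
im=cv2.imread('pics/t0_raw.png')
for k,v in {**knob(im)}.items(): print(k,np.round(v,4) if v is not None else v)
for k,v in lever(im).items(): print(k,np.round(v,4) if v is not None else v)
E
```

```text
c [  0.5914  -0.2165 149.3814 150.0823]
orange 48.8355
orad [  0.0456 701.    ]
bar [ 0.5886 -0.2157]
wh [27.3013 73.1992]
rect 70.292
barcw 70.3745
white 250.3757
c [  0.5938   0.2173 180.394  181.2408]
green 295.71
grad 0.0856
handle [ 0.568   0.2776 23.407  24.1906]
hcw 246.8588
hrad 0.0655
hub [ 0.592   0.2161 34.2705 38.0473]
armcw 244.4257
```

The measurements agree with the given sizes: dial 149 mm, orange mark's inner end at 45.6 mm, handle 65.5 mm from the axis. The knob needs about +158°. Gripping with q6 near -49° leaves room for the whole turn in one grasp. I'll approach first.

```bash
cat >> h.py <<'E'
from scipy.spatial.transform import Rotation as Ro
def to(x,y,z,ycw):
    "shift in tool axes and yaw (rad) to bring TCP to x,y,z with tool y at clockwise angle ycw deg (no wrap)"
    s=ctrl.get_state();R=Ro.from_quat(s['tcp_rot']).as_matrix()
    d=R.T@(np.array([x,y,z])-s['eef_pos']);cur=np.degrees(s['qpos'][5]-s['qpos'][0])
    print('shift',np.round(d,4),'yaw',round(np.radians(ycw-cur),4),'cur',round(cur,2),np.round(s['eef_pos'],4),'q',np.round(s['qpos'],2),'t',round(s['time'],2),'op',round(s['opening'],3),'F',np.round(s['contact_force'],1))
E
python3 -c "
from h import *
to(.5905,-.2163,.23,-19.6)"
```

```text
shift [ 0.5121 -0.3096  0.0009] yaw -1.6451 cur 74.66 [ 0.1786 -0.6503  0.2301] q [-1.45  0.29  1.58 -0.    1.28 -0.15] t 0.1 op 1.001 F [-0.3  0.3 -0.3]
```

Call:
move_arm:
  plan:
    - {"x": 0.043, "y": -0.026, "z": 0, "yaw": -0.137, "fingers": 0}
    - {"x": 0.086, "y": -0.052, "z": 0, "yaw": -0.274, "fingers": 0}
    - {"x": 0.129, "y": -0.078, "z": 0, "yaw": -0.411, "fingers": 0}
    - {"x": 0.172, "y": -0.104, "z": 0, "yaw": -0.548, "fingers": 0}
    - {"x": 0.215, "y": -0.13, "z": 0, "yaw": -0.685, "fingers": 0}

```text
time: 0.6
eef_pos: [0.3516, -0.4677, 0.2307]
tcp_rot: [0.887, 0.461, 0.0, -0.0]
contact_force: [0.5, 0.4, 0.6]
opening: 1.001
finger_force: 0.0
```

```bash
python3 -c "
from h import *
to(.5905,-.2163,.23,-19.6)"
```

```text
shift [0.343  0.0509 0.0009] yaw -0.9548 cur 35.11 [ 0.3516 -0.4677  0.2307] q [-1.1   0.09  1.8   0.    1.25 -0.49] t 0.6 op 1.001 F [0.5 0.4 0.6]
```

Call:
move_arm:
  plan:
    - {"x": 0.048, "y": 0.007, "z": 0, "yaw": -0.14, "fingers": 0}
    - {"x": 0.096, "y": 0.014, "z": 0, "yaw": -0.28, "fingers": 0}
    - {"x": 0.144, "y": 0.021, "z": 0, "yaw": -0.42, "fingers": 0}
    - {"x": 0.192, "y": 0.028, "z": 0, "yaw": -0.56, "fingers": 0}
    - {"x": 0.24, "y": 0.035, "z": 0, "yaw": -0.7, "fingers": 0}

```text
time: 1.1
eef_pos: [0.5192, -0.2924, 0.2309]
tcp_rot: [0.675, 0.737, -0.0, -0.0]
contact_force: [-0.6, 0.3, -1.0]
opening: 0.999
finger_force: 0.0
```

```bash
python3 -c "
from h import *
to(.5905,-.2163,.23,-19.6)"
```

```text
shift [0.0695 0.0777 0.0009] yaw -0.2543 cur -5.03 [ 0.5192 -0.2924  0.2309] q [-0.68  0.11  1.78 -0.    1.25 -0.77] t 1.1 op 0.999 F [-0.6  0.3 -1. ]
```

Call:
move_arm:
  plan:
    - {"x": 0.03, "y": 0.033, "z": 0, "yaw": -0.12, "fingers": 0}
    - {"x": 0.06, "y": 0.066, "z": 0, "yaw": -0.25, "fingers": 0}
    - {"x": 0.069, "y": 0.077, "z": 0, "yaw": -0.25, "fingers": 0}
    - {"x": 0.069, "y": 0.077, "z": 0, "yaw": -0.25, "fingers": 0}

```text
time: 1.5
eef_pos: [0.5901, -0.2175, 0.2306]
tcp_rot: [0.58, 0.815, -0.0, -0.001]
contact_force: [-0.6, -0.1, 0.7]
opening: 1.002
finger_force: 0.0
```

```bash
python3 -c "
from h import *
to(.5905,-.2163,.129,-19.6)"
```

```text
shift [0.0009 0.0009 0.1016] yaw -0.008 cur -19.14 [ 0.5901 -0.2175  0.2306] q [-0.51  0.19  1.7  -0.    1.26 -0.85] t 1.5 op 1.002 F [-0.6 -0.1  0.7]
```

Call:
move_arm:
  plan:
    - {"x": 0.001, "y": 0.001, "z": 0.035, "yaw": -0.008, "fingers": 0}
    - {"x": 0.001, "y": 0.001, "z": 0.07, "yaw": -0.008, "fingers": 0}
    - {"x": 0.001, "y": 0.001, "z": 0.1, "yaw": -0.008, "fingers": 0}
    - {"x": 0.001, "y": 0.001, "z": 0.1, "yaw": -0.008, "fingers": 0}

```text
time: 1.9
eef_pos: [0.5855, -0.2176, 0.1253]
tcp_rot: [0.578, 0.816, -0.001, -0.006]
contact_force: [-0.3, 0.3, -0.4]
opening: 0.998
finger_force: 0.0
```

Call:
move_arm:
  plan:
    - {"fingers": 0.5}
    - {"fingers": 0.7}
    - {"fingers": 0.85}
    - {"fingers": 1}
    - {"fingers": 1}
  force: 35

```text
validation failed for argument at $.pl...
```

Call:
move_arm:
  plan:
    - {"fingers": 1}
    - {"fingers": 1}
    - {"fingers": 1}

```text
validation failed for argument at $.pl...
```

```bash
python3 -c "
from h import *
to(.5905,-.2163,.129,-19.6+158.4)"
```

```text
shift [-0.0004  0.0051 -0.0037] yaw 2.7593 cur -19.3 [ 0.5855 -0.2176  0.1253] q [-0.52  0.29  1.78 -0.    1.09 -0.85] t 1.9 op 0.998 F [-0.3  0.3 -0.4]
```

Call:
move_arm:
  plan:
    - {"x": 0, "y": 0, "z": 0, "yaw": 0, "fingers": 0}
    - {"x": 0, "y": 0, "z": 0, "yaw": 0, "fingers": 0}

```text
time: 2.1
eef_pos: [0.5909, -0.2194, 0.1339]
tcp_rot: [0.578, 0.816, 0.0, 0.002]
contact_force: [0.2, 0.9, 0.4]
opening: 1.0
finger_force: 0.0
```

```bash
python3 -c "
from h import *
to(.5905,-.2163,.129,-19.6)"
```

```text
shift [0.0031 0.0007 0.0049] yaw -0.0036 cur -19.39 [ 0.5909 -0.2194  0.1339] q [-0.52  0.28  1.77 -0.    1.09 -0.85] t 2.1 op 1.0 F [0.2 0.9 0.4]
```

Call:
move_arm:
  plan:
    - {"x": 0.002, "y": 0, "z": 0.002, "yaw": 0, "fingers": 0.3}
    - {"x": 0.002, "y": 0, "z": 0.002, "yaw": 0, "fingers": 0.6}
    - {"x": 0.002, "y": 0, "z": 0.002, "yaw": 0, "fingers": 1}
    - {"x": 0.002, "y": 0, "z": 0.002, "yaw": 0, "fingers": 1}
    - {"x": 0.002, "y": 0, "z": 0.002, "yaw": 0, "fingers": 1}
  force: 35

```text
time: 2.6
eef_pos: [0.592, -0.2151, 0.1303]
tcp_rot: [0.578, 0.816, 0.003, 0.003]
contact_force: [8.0, 3.1, -2.0]
opening: 0.254
finger_force: 39.0
```

Call:
move_arm:
  plan:
    - {"x": 0, "y": 0, "z": 0, "yaw": 0, "fingers": 1}
    - {"x": 0, "y": 0, "z": 0, "yaw": 0, "fingers": 1}
    - {"x": 0, "y": 0, "z": 0, "yaw": 0, "fingers": 1}

```text
time: 2.9
eef_pos: [0.592, -0.2151, 0.1303]
tcp_rot: [0.577, 0.816, 0.002, 0.003]
contact_force: [7.9, 2.5, -1.2]
opening: 0.25
finger_force: 39.0
```

```bash
python3 -c "
from h import *
to(.5905,-.2163,.129,-19.6+158.4)"
```

```text
shift [-0.0006 -0.0018  0.0013] yaw 2.7641 cur -19.57 [ 0.592  -0.2151  0.1303] q [-0.51  0.28  1.77  0.    1.08 -0.85] t 2.9 op 0.25 F [ 7.9  2.5 -1.2]
```

Call:
move_arm:
  plan:
    - {"x": 0, "y": 0.001, "z": 0, "yaw": 0.1, "fingers": 1}
    - {"x": 0, "y": 0.001, "z": 0, "yaw": 0.22, "fingers": 1}
    - {"x": 0, "y": 0.001, "z": 0, "yaw": 0.34, "fingers": 1}
    - {"x": 0, "y": 0.001, "z": 0, "yaw": 0.46, "fingers": 1}
    - {"x": 0, "y": 0.001, "z": 0, "yaw": 0.58, "fingers": 1}

```text
time: 3.4
eef_pos: [0.5929, -0.2151, 0.1303]
tcp_rot: [0.788, 0.616, 0.003, 0.002]
contact_force: [8.1, 1.8, -0.7]
opening: 0.25
finger_force: 38.9
```

Call:
move_arm:
  plan:
    - {"x": 0, "y": 0, "z": 0, "yaw": 0.12, "fingers": 1}
    - {"x": 0, "y": 0, "z": 0, "yaw": 0.24, "fingers": 1}
    - {"x": 0, "y": 0, "z": 0, "yaw": 0.36, "fingers": 1}
    - {"x": 0, "y": 0, "z": 0, "yaw": 0.48, "fingers": 1}
    - {"x": 0, "y": 0, "z": 0, "yaw": 0.6, "fingers": 1}

```text
time: 3.9
eef_pos: [0.5936, -0.2155, 0.1303]
tcp_rot: [0.935, 0.355, 0.004, 0.002]
contact_force: [10.9, 0.2, -2.5]
opening: 0.249
finger_force: 38.7
```

```bash
python3 -c "
from h import *
to(.5905,-.2163,.129,-19.6+158.4)"
```

```text
shift [-0.0029 -0.0015  0.0013] yaw 1.5796 cur 48.29 [ 0.5936 -0.2155  0.1303] q [-0.51  0.29  1.77  0.    1.08  0.33] t 3.9 op 0.249 F [10.9  0.2 -2.5]
```

Call:
move_arm:
  plan:
    - {"x": 0.001, "y": 0.001, "z": 0, "yaw": 0.12, "fingers": 1}
    - {"x": 0.001, "y": 0.001, "z": 0, "yaw": 0.24, "fingers": 1}
    - {"x": 0.001, "y": 0.001, "z": 0, "yaw": 0.36, "fingers": 1}
    - {"x": 0.001, "y": 0.001, "z": 0, "yaw": 0.48, "fingers": 1}
    - {"x": 0.001, "y": 0.001, "z": 0, "yaw": 0.6, "fingers": 1}

```text
time: 4.4
eef_pos: [0.5941, -0.2163, 0.1303]
tcp_rot: [0.998, 0.063, 0.003, 0.001]
contact_force: [6.5, -1.5, -1.8]
opening: 0.25
finger_force: 39.0
```

Call:
move_arm:
  plan:
    - {"x": 0, "y": 0, "z": 0, "yaw": 0.12, "fingers": 1}
    - {"x": 0, "y": 0, "z": 0, "yaw": 0.24, "fingers": 1}
    - {"x": 0, "y": 0, "z": 0, "yaw": 0.36, "fingers": 1}
    - {"x": 0, "y": 0, "z": 0, "yaw": 0.48, "fingers": 1}
    - {"x": 0, "y": 0, "z": 0, "yaw": 0.6, "fingers": 1}

```text
time: 4.9
eef_pos: [0.5939, -0.2171, 0.1302]
tcp_rot: [0.972, -0.235, 0.003, 0.001]
contact_force: [6.4, -4.0, -2.2]
opening: 0.249
finger_force: 38.9
```

```bash
python3 -c "
from h import *
to(.5905,-.2163,.129,-19.6+158.4)"
```

```text
shift [-0.0034  0.0008  0.0012] yaw 0.3779 cur 117.15 [ 0.5939 -0.2171  0.1302] q [-0.51  0.29  1.77 -0.    1.08  1.53] t 4.9 op 0.249 F [ 6.4 -4.  -2.2]
```

Call:
move_arm:
  plan:
    - {"x": 0, "y": 0, "z": 0, "yaw": 0.11, "fingers": 1}
    - {"x": 0, "y": 0, "z": 0, "yaw": 0.22, "fingers": 1}
    - {"x": 0, "y": 0, "z": 0, "yaw": 0.32, "fingers": 1}
    - {"x": 0, "y": 0, "z": 0, "yaw": 0.37, "fingers": 1}
    - {"x": 0, "y": 0, "z": 0, "yaw": 0.37, "fingers": 1}

```text
time: 5.4
eef_pos: [0.5936, -0.2176, 0.1303]
tcp_rot: [0.913, -0.408, 0.003, 0.001]
contact_force: [5.8, -4.5, -1.9]
opening: 0.249
finger_force: 38.9
```

Call:
move_arm:
  plan:
    - {"x": 0, "y": 0, "z": 0, "yaw": 0, "fingers": 1}
    - {"x": 0, "y": 0, "z": 0, "yaw": 0, "fingers": 0.4}
    - {"x": 0, "y": 0, "z": 0, "yaw": 0, "fingers": 0.2}
    - {"x": 0, "y": 0, "z": 0, "yaw": 0, "fingers": 0}
    - {"x": 0, "y": 0, "z": 0, "yaw": 0, "fingers": 0}

```text
time: 5.9
eef_pos: [0.5915, -0.2155, 0.1292]
tcp_rot: [0.913, -0.407, -0.0, -0.0]
contact_force: [-0.5, 0.1, 0.2]
opening: 0.916
finger_force: 0.0
```

```bash
python3 -c "
from h import *
to(.592,-.2163,.129,-19.6+158.4)"
```

```text
shift [0.0009 0.0002 0.0002] yaw 0.0128 cur 138.07 [ 0.5915 -0.2155  0.1292] q [-0.51  0.29  1.77  0.    1.08  1.9 ] t 5.9 op 0.916 F [-0.5  0.1  0.2]
```

Call:
move_arm:
  plan:
    - {"x": 0, "y": 0, "z": 0, "yaw": 0, "fingers": 0}
    - {"x": 0, "y": 0, "z": -0.03, "yaw": 0, "fingers": 0}
    - {"x": 0, "y": 0, "z": -0.065, "yaw": 0, "fingers": 0}
    - {"x": 0, "y": 0, "z": -0.1, "yaw": 0, "fingers": 0}
    - {"x": 0, "y": 0, "z": -0.1, "yaw": -0.1, "fingers": 0}

```text
time: 6.4
eef_pos: [0.5945, -0.2172, 0.2368]
tcp_rot: [0.933, -0.36, 0.006, 0.001]
contact_force: [0.4, -0.3, 0.8]
opening: 0.999
finger_force: 0.0
```

Call:
move_arm:
  plan:
    - {"x": -0.033, "y": -0.03, "z": 0, "yaw": -0.14, "fingers": 0}
    - {"x": -0.066, "y": -0.06, "z": 0, "yaw": -0.28, "fingers": 0}
    - {"x": -0.099, "y": -0.09, "z": 0, "yaw": -0.42, "fingers": 0}
    - {"x": -0.132, "y": -0.12, "z": 0, "yaw": -0.56, "fingers": 0}
    - {"x": -0.165, "y": -0.15, "z": 0, "yaw": -0.7, "fingers": 0}

```text
time: 6.9
eef_pos: [0.5703, 0.008, 0.2295]
tcp_rot: [1.0, -0.017, 0.0, -0.0]
contact_force: [0.7, -0.7, 0.4]
opening: 1.002
finger_force: 0.0
```

Run:
```python
from h import *
to(.569,.277,.23,-24)
shot('top','t1',(254,134,319,199),8)
for k,v in knob(cv2.imread('pics/t1_raw.png')).items(): print(k,np.round(v,4) if v is not None else v)
```

```text
shift [-0.0104 -0.2688 -0.0005] yaw -2.0234 cur 91.93 [0.5703 0.008  0.2295] q [-0.16  0.06  1.84  0.    1.24  1.44] t 6.9 op 1.002 F [ 0.7 -0.7  0.4]
c [  0.5919  -0.2165 148.4474 149.4808]
orange 49.2572
orad [4.79e-02 6.47e+02]
bar [ 0.5871 -0.2137]
wh [25.0373 78.2465]
rect 48.145
barcw 48.1364
white 50.589
```

View pics/t1.png

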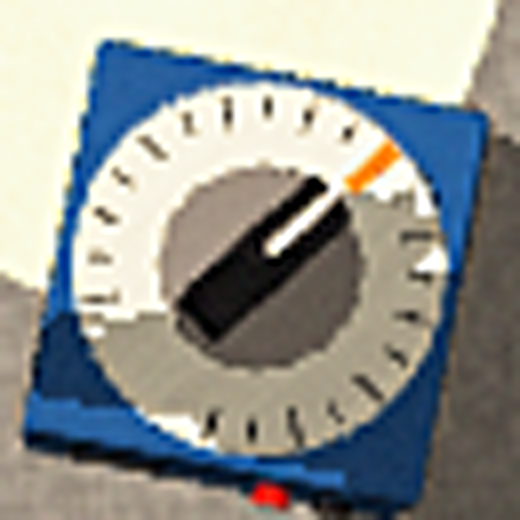

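The picture shows the white line running from (270,248) to (340,190), aimed at the orange mark from (350,190) to (398,148). I'll check the remaining error numerically before touching the lever.

Run:
```python
from h import *
def pca(f,c,z,fn):
    i,X,Y=rect(cv2.imread(f),'top',*c,z);H,S,V=hsv(i);r=np.hypot(X-c[0],Y-c[1]);m=fn(H,S,V,r).astype(np.uint8)
    n,l,st,_=cv2.connectedComponentsWithStats(m);k=1+st[1:,4].argmax();m=l==k
    P=np.c_[X[m],Y[m]];mu=P.mean(0);w,v=np.linalg.eigh(np.cov((P-mu).T));d=v[:,1]
    return np.round([cw(*d,0,0)%180,cw(*mu,*c),*mu,r[m].min(),r[m].max(),m.sum()],4)
c=(.5915,-.2165)
for f in('pics/t0_raw.png','pics/t1_raw.png'):
    print('orange',pca(f,c,.113,lambda H,S,V,r:(H>8)&(H<22)&(S>120)&(V>120)&(r<.085)))
    print('white',pca(f,c,.160,lambda H,S,V,r:(V>130)&(S<90)&(r<.038)))
```

```text
orange [ 4.84287e+01  4.89183e+01  6.30500e-01 -2.61300e-01  4.49000e-02
  7.26000e-02  8.40000e+02]
white [ 7.633810e+01  3.427648e+02  6.122000e-01 -2.101000e-01  1.160000e-02
  3.800000e-02  5.817000e+03]
orange [ 4.72707e+01  4.89923e+01  6.31100e-01 -2.62000e-01  4.75000e-02
  7.26000e-02  7.71000e+02]
white [ 6.917610e+01  3.317746e+02  6.075000e-01 -2.079000e-01  4.000000e-04
  3.800000e-02  7.003000e+03]
```

Run:
```python
from h import *
c=(.5915,-.2165)
for f in('pics/t0_raw.png','pics/t1_raw.png'):
  for z in (.16,):
    i,X,Y=rect(cv2.imread(f),'top',*c,z);H,S,V=hsv(i);r=np.hypot(X-c[0],Y-c[1])
    for t in(180,205):
        n,l,st,_=cv2.connectedComponentsWithStats(((V>t)&(S<90)&(r<.036)).astype(np.uint8));m=l==1+st[1:,4].argmax()
        P=np.c_[X[m],Y[m]];mu=P.mean(0);d=np.linalg.eigh(np.cov((P-mu).T))[1][:,1]
        print(t,cw(*d,0,0)%180,cw(*mu,*c),mu,r[m].min(),r[m].max(),m.sum())
        # line's distance from axis
        q=np.array(c)-mu;print('offs mm',1000*(q[0]*d[1]-q[1]*d[0]))
```

```text
180 93.1856388695129 3.708720842419357 [ 0.62298256 -0.2185407 ] 0.0308322071866417 0.035987845170279406 645
offs mm -31.547313021893896
205 93.2304040562604 4.466299063274189 [ 0.62361456 -0.21900847] 0.03163265717577327 0.035987845170279406 443
offs mm -32.20488516015542
180 47.58295565495857 48.96556915827 [ 0.60359916 -0.23040161] 0.0007905694150420867 0.03596004727471864 653
offs mm 0.44468060811666754
205 47.835280516370005 49.251064031710435 [ 0.60361282 -0.23055815] 0.0017677669529663665 0.03588349202627863 503
offs mm 0.45849160352044727
```

The knob line is at 47.7–49.2° and the orange mark at 48.5–49.0°, so it is set to within about 1°. Now the lever.

Call:
move_arm:
  plan:
    - {"x": -0.002, "y": -0.035, "z": 0, "yaw": -0.14, "fingers": 0}
    - {"x": -0.004, "y": -0.07, "z": 0, "yaw": -0.28, "fingers": 0}
    - {"x": -0.006, "y": -0.105, "z": 0, "yaw": -0.42, "fingers": 0}
    - {"x": -0.008, "y": -0.14, "z": 0, "yaw": -0.56, "fingers": 0}
    - {"x": -0.01, "y": -0.175, "z": 0, "yaw": -0.7, "fingers": 0}

```text
time: 7.45
eef_pos: [0.5675, 0.1828, 0.2294]
tcp_rot: [0.945, 0.327, 0.0, 0.0]
contact_force: [0.6, 0.4, 0.3]
opening: 0.997
finger_force: 0.0
```

Call:
move_arm:
  plan:
    - {"x": 0, "y": 0, "z": 0, "yaw": -0.14, "fingers": 0}
    - {"x": 0, "y": 0, "z": 0, "yaw": -0.28, "fingers": 0}
    - {"x": 0, "y": 0, "z": 0, "yaw": -0.42, "fingers": 0}
    - {"x": 0, "y": 0, "z": 0, "yaw": -0.56, "fingers": 0}
    - {"x": 0, "y": 0, "z": 0, "yaw": -0.7, "fingers": 0}

```text
time: 7.95
eef_pos: [0.5677, 0.1814, 0.2293]
tcp_rot: [0.776, 0.631, -0.0, -0.0]
contact_force: [-0.2, -0.5, 0.7]
opening: 0.998
finger_force: 0.0
```

```bash
python3 -c "
from h import *
to(.569,.277,.23,-24); print(ray('top',84,198,.095))"
```

```text
shift [ 0.0939 -0.0181 -0.0007] yaw -0.6235 cur 11.72 [0.5677 0.1814 0.2293] q [ 0.14  0.12  1.78 -0.    1.25  0.34] t 7.95 op 0.998 F [-0.2 -0.5  0.7]
[0.49706247 0.42119489 0.095     ]
```

Call:
move_arm:
  plan:
    - {"x": 0.02, "y": -0.004, "z": 0, "yaw": -0.13, "fingers": 0}
    - {"x": 0.045, "y": -0.009, "z": 0, "yaw": -0.26, "fingers": 0}
    - {"x": 0.07, "y": -0.014, "z": 0, "yaw": -0.39, "fingers": 0}
    - {"x": 0.09, "y": -0.018, "z": 0, "yaw": -0.52, "fingers": 0}
    - {"x": 0.094, "y": -0.018, "z": 0, "yaw": -0.62, "fingers": 0}

```text
time: 8.45
eef_pos: [0.5693, 0.2791, 0.2292]
tcp_rot: [0.546, 0.838, 0.0, -0.0]
contact_force: [-0.6, -0.4, -0.0]
opening: 0.996
finger_force: 0.0
```

Call:
move_arm:
  plan:
    - {"x": 0, "y": 0, "z": 0.03, "yaw": 0, "fingers": 0}
    - {"x": 0, "y": 0, "z": 0.05, "yaw": 0, "fingers": 0}
    - {"x": 0, "y": 0, "z": 0.06, "yaw": 0, "fingers": 0}
    - {"x": 0, "y": 0, "z": 0.06, "yaw": 0, "fingers": 0}

```text
time: 8.85
eef_pos: [0.5686, 0.2767, 0.1673]
tcp_rot: [0.549, 0.836, -0.002, -0.001]
contact_force: [-0.4, -0.6, -0.3]
opening: 0.998
finger_force: 0.0
```

```bash
python3 -c "
from h import *
to(.569,.277,.09,-24)"
```

```text
shift [0.0001 0.0008 0.0773] yaw -0.0093 cur -23.47 [0.5686 0.2767 0.1673] q [ 0.29  0.25  1.74 -0.    1.15 -0.12] t 8.85 op 0.998 F [-0.4 -0.6 -0.3]
```

Call:
move_arm:
  plan:
    - {"x": 0, "y": 0, "z": 0.02, "yaw": 0, "fingers": 0}
    - {"x": 0, "y": 0, "z": 0.04, "yaw": 0, "fingers": 0}
    - {"x": 0, "y": 0, "z": 0.06, "yaw": 0, "fingers": 0}
    - {"x": 0, "y": 0, "z": 0.073, "yaw": 0, "fingers": 0}
    - {"x": 0, "y": 0, "z": 0.074, "yaw": 0, "fingers": 0}

```text
time: 9.35
eef_pos: [0.569, 0.2769, 0.0941]
tcp_rot: [0.548, 0.836, -0.001, -0.001]
contact_force: [-0.9, 0.2, -0.6]
opening: 0.999
finger_force: 0.0
```

Call:
move_arm:
  plan:
    - {"x": 0, "y": 0, "z": 0, "yaw": 0, "fingers": 0}
    - {"x": 0, "y": 0, "z": 0, "yaw": 0, "fingers": 0.4}
    - {"x": 0, "y": 0, "z": 0, "yaw": 0, "fingers": 0.7}
    - {"x": 0, "y": 0, "z": 0, "yaw": 0, "fingers": 1}
    - {"x": 0, "y": 0, "z": 0, "yaw": 0, "fingers": 1}
  force: 30

```text
time: 9.85
eef_pos: [0.5699, 0.2773, 0.0959]
tcp_rot: [0.548, 0.836, 0.0, 0.0]
contact_force: [-0.6, -0.0, 0.4]
opening: 0.33
finger_force: 0.0
```

Call:
move_arm:
  plan:
    - {"x": 0, "y": 0, "z": 0, "yaw": 0, "fingers": 1}
    - {"x": 0, "y": 0, "z": 0, "yaw": 0, "fingers": 1}

```text
time: 10.05
eef_pos: [0.5698, 0.2773, 0.096]
tcp_rot: [0.548, 0.836, 0.0, 0.0]
contact_force: [-1.7, 0.1, 1.8]
opening: 0.293
finger_force: 29.8
```

Run:
```python
from h import *
to(.569,.277,.09,-24)
s=ctrl.get_state();R=Ro.from_quat(s['tcp_rot']).as_matrix()
c=np.array([.593,.217]);p=s['eef_pos'][:2];a0=cw(*p,*c);print('angle',a0,'rad',np.hypot(*(p-c)))
for f in (.1,.2,.3,.4,.5,.6,.7,.8,.9,1):
    a=np.radians(a0+f*(295.7-a0));q=c+.066*np.array([np.cos(a),-np.sin(a)])
    d=R.T@np.r_[q-c-.066*np.array([np.cos(np.radians(a0)),-np.sin(np.radians(a0))]),0];print(f,np.round(d[:2],4),round(a-np.radians(a0),3))
```

```text
shift [ 0.0001 -0.0009  0.006 ] yaw -0.0089 cur -23.49 [0.5698 0.2773 0.096 ] q [ 0.29  0.34  1.78  0.    1.03 -0.12] t 10.05 op 0.293 F [-1.7  0.1  1.8]
angle 248.95254204196726 rad 0.06459508465162651
0.1 [-0.0004  0.0054] 0.082
0.2 [-0.0013  0.0107] 0.163
0.3 [-0.0026  0.0159] 0.245
0.4 [-0.0044  0.021 ] 0.326
0.5 [-0.0065  0.0259] 0.408
0.6 [-0.0091  0.0307] 0.49
0.7 [-0.012   0.0352] 0.571
0.8 [-0.0153  0.0395] 0.653
0.9 [-0.0189  0.0435] 0.734
1 [-0.0228  0.0471] 0.816
```

Call:
move_arm:
  plan:
    - {"x": -0.0004, "y": 0.0054, "z": 0, "yaw": 0.08, "fingers": 1}
    - {"x": -0.0013, "y": 0.0107, "z": 0, "yaw": 0.16, "fingers": 1}
    - {"x": -0.0026, "y": 0.0159, "z": 0, "yaw": 0.245, "fingers": 1}
    - {"x": -0.0044, "y": 0.021, "z": 0, "yaw": 0.325, "fingers": 1}
    - {"x": -0.0065, "y": 0.0259, "z": 0, "yaw": 0.41, "fingers": 1}

```text
time: 10.55
eef_pos: [0.5959, 0.2819, 0.0959]
tcp_rot: [0.708, 0.706, -0.0, -0.0]
contact_force: [-1.1, -0.0, 4.0]
opening: 0.298
finger_force: 29.9
```

Run:
```python
from h import *
to(.569,.277,.096,25)
s=ctrl.get_state();p=s['eef_pos'][:2]
for c in((.593,.217),(.594,.2175),(.592,.216)):print('angle',cw(*p,*c),'rad',np.hypot(*(p-c)))
```

```text
shift [-0.005  -0.0269 -0.0001] yaw 0.4338 cur 0.15 [0.5959 0.2819 0.0959] q [0.29 0.39 1.71 0.   1.05 0.29] t 10.55 op 0.298 F [-1.1 -0.   4. ]
angle 272.5754163030556 rad 0.06500094298489037
angle 271.707445797429 rad 0.06446391044025039
angle 273.4030287842576 rad 0.06605175786332969
```

Call:
move_arm:
  plan:
    - {"x": -0.0004, "y": 0.0054, "z": 0, "yaw": 0.08, "fingers": 1}
    - {"x": -0.0013, "y": 0.0107, "z": 0, "yaw": 0.16, "fingers": 1}
    - {"x": -0.0026, "y": 0.0159, "z": 0, "yaw": 0.245, "fingers": 1}
    - {"x": -0.0044, "y": 0.021, "z": 0, "yaw": 0.325, "fingers": 1}
    - {"x": -0.0063, "y": 0.0257, "z": 0, "yaw": 0.41, "fingers": 1}

```text
time: 11.05
eef_pos: [0.6217, 0.2758, 0.0959]
tcp_rot: [0.837, 0.547, 0.0, -0.0]
contact_force: [-1.5, -0.3, 3.8]
opening: 0.3
finger_force: 29.9
```

Call:
move_arm:
  plan:
    - {"x": 0, "y": 0, "z": 0, "yaw": 0, "fingers": 1}
    - {"x": 0, "y": 0, "z": 0, "yaw": 0, "fingers": 1}

```text
time: 11.25
eef_pos: [0.6222, 0.2756, 0.096]
tcp_rot: [0.836, 0.549, 0.001, -0.0]
contact_force: [0.2, 0.4, 2.4]
opening: 0.293
finger_force: 29.9
```

Run:
```python
from h import *
to(.6217,.2757,.096,25)
```

```text
shift [-0.0001 -0.0005 -0.    ] yaw 0.0274 cur 23.43 [0.6222 0.2756 0.096 ] q [0.27 0.43 1.66 0.   1.06 0.68] t 11.25 op 0.293 F [0.2 0.4 2.4]
```

Now I'll release, rise and back off to look.

Call:
move_arm:
  plan:
    - {"x": 0, "y": 0, "z": 0, "yaw": 0, "fingers": 0.5}
    - {"x": 0, "y": 0, "z": 0, "yaw": 0, "fingers": 0.2}
    - {"x": 0, "y": 0, "z": 0, "yaw": 0, "fingers": 0}
    - {"x": 0, "y": 0, "z": 0, "yaw": 0, "fingers": 0}
    - {"x": 0, "y": 0, "z": -0.02, "yaw": 0, "fingers": 0}

```text
time: 11.75
eef_pos: [0.6192, 0.2745, 0.1115]
tcp_rot: [0.836, 0.548, -0.004, -0.001]
contact_force: [0.1, 0.4, -0.9]
opening: 1.002
finger_force: 0.0
```

Call:
move_arm:
  plan:
    - {"x": 0, "y": 0, "z": -0.03, "yaw": 0, "fingers": 0}
    - {"x": 0, "y": 0, "z": -0.06, "yaw": 0, "fingers": 0}
    - {"x": 0, "y": 0, "z": -0.1, "yaw": 0, "fingers": 0}
    - {"x": -0.04, "y": 0, "z": -0.115, "yaw": 0, "fingers": 0}
    - {"x": -0.085, "y": 0, "z": -0.115, "yaw": 0, "fingers": 0}

```text
time: 12.25
eef_pos: [0.5895, 0.1977, 0.2348]
tcp_rot: [0.835, 0.55, 0.004, 0.002]
contact_force: [0.3, -0.4, 0.4]
opening: 1.0
finger_force: 0.0
```

Call:
move_arm:
  plan:
    - {"x": -0.045, "y": 0, "z": 0, "yaw": 0, "fingers": 0}
    - {"x": -0.09, "y": 0, "z": 0, "yaw": 0, "fingers": 0}
    - {"x": -0.135, "y": 0, "z": 0, "yaw": 0, "fingers": 0}
    - {"x": -0.16, "y": 0, "z": 0, "yaw": 0, "fingers": 0}
    - {"x": -0.16, "y": 0, "z": 0, "yaw": 0, "fingers": 0}

```text
time: 12.75
eef_pos: [0.523, 0.0483, 0.2303]
tcp_rot: [0.837, 0.547, -0.0, 0.0]
contact_force: [0.6, 0.0, -0.2]
opening: 1.004
finger_force: 0.0
```

Run:
```python
from h import *
to(.6217,.2757,.23,25)
shot('top','t2',(90,90,346,282),3)
for k,v in lever(cv2.imread('pics/t2_raw.png')).items(): print(k,np.round(v,4) if v is not None else v)
```

```text
shift [ 2.479e-01 -1.100e-03  2.000e-04] yaw 0.0226 cur 23.71 [0.523  0.0483 0.2303] q [-0.1  -0.05  1.94 -0.    1.24  0.31] t 12.75 op 1.004 F [ 0.6  0.  -0.2]h.py:52: RuntimeWarning: Mean of empty slice.
  out=dict(c=c1,green=cw(X[g].mean(),Y[g].mean(),*c1[:2]),grad=np.hypot(X[g]-c1[0],Y[g]-c1[1]).max())
  ret = ret.dtype.type(ret / rcount)
Traceback (most recent call last):
  File "h.py", line 52, in lever
    out=dict(c=c1,green=cw(X[g].mean(),Y[g].mean(),*c1[:2]),grad=np.hypot(X[g]-c1[0],Y[g]-c1[1]).max())
                                                                 ~~~~~~~~~~~~~~~~~~~~~~~~~~~~~~~~~~~^^
ValueError: zero-size array to reduction operation maximum which has no identity
```

View pics/t2.png

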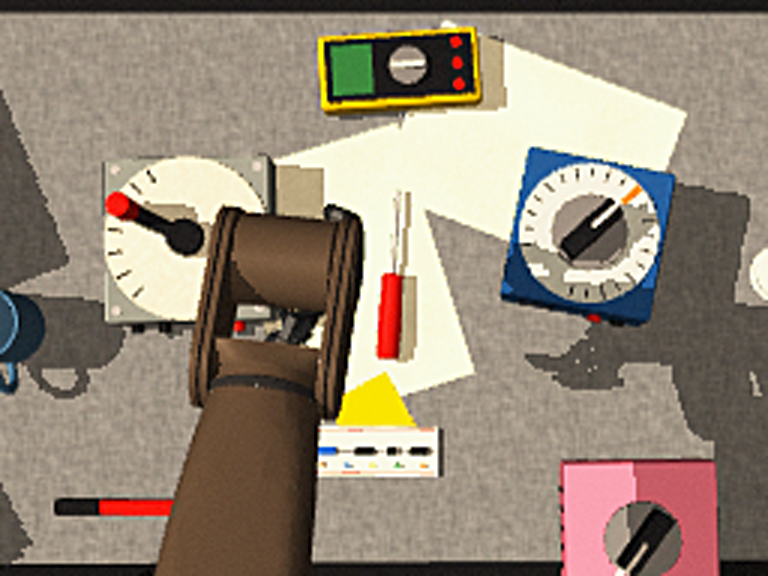

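The lever now covers the green mark: the handle is at crop (119,205) and the hub at (185,236). The knob still points at the orange mark, and nothing else has moved. I'll compare the lever angle with the mark's earlier measured position.

Run:
```python
from h import *
im=cv2.imread('pics/t2_raw.png');i0=cv2.imread('pics/t0_raw.png')
for c in((.5938,.2173),(.5925,.2165)):
    for (n,I) in(('0',i0),('2',im)):
        i,X,Y=rect(I,'top',*c,.126);H,S,V=hsv(i);r=np.hypot(X-c[0],Y-c[1])
        h=circ(((H<8)|(H>172))&(S>180)&(V>190)&(r<.095)&(Y>c[1]+.02),X,Y)
        i,X,Y=rect(I,'top',*c,.074);H,S,V=hsv(i);r=np.hypot(X-c[0],Y-c[1]);a=(V<50)&(r>.03)&(r<.05)&(Y>c[1])
        P=np.c_[X[a],Y[a]]
        print(n,h,cw(h[0],h[1],*c),np.hypot(h[0]-c[0],h[1]-c[1]),'arm',cw(*P.mean(0),*c))
    i,X,Y=rect(i0,'top',*c,.063);H,S,V=hsv(i);r=np.hypot(X-c[0],Y-c[1]);g=(H>45)&(H<85)&(S>120)&(r<.1)
    q=g&(r>np.percentile(r[g],80))
    print('green',cw(X[g].mean(),Y[g].mean(),*c),'outer',cw(X[q].mean(),Y[q].mean(),*c))
```

```text
0 (np.float64(0.5680499999999999), np.float64(0.27754999999999996), 23.429763793945312, 24.208110809326172) 246.85882006785263 0.06552194288938629 arm 245.05886432348558
2 (np.float64(0.62155), np.float64(0.27555), 23.23805046081543, 24.5057315826416) 295.4728895861067 0.06452228297262896 arm 296.0312301178185
green 295.69628179316743 outer 295.60731567915593
0 (np.float64(0.56775), np.float64(0.27725), 22.575037002563477, 23.49729347229004) 247.83365417791748 0.06559820881700965 arm 247.31361444294276
2 (np.float64(0.6212500000000001), np.float64(0.27575), 23.350616455078125, 24.63517951965332) 295.884148672059 0.06585685233899356 arm 297.26743043276355
green 296.2605665352039 outer 295.8965490925616
```

The lever is at 295.5–296° and the green mark at 295.6–296.3°, so it is within about 0.5°. Both are set and the arm is clear, so I'm handing in.

```bash
python3 -c "
from plant import ctrl
print(ctrl.sign_off())"
```

```text
the job is handed in; nothing more can be done
None
```

The job is handed in: the knob stands at the orange mark (within about 1°), and the lever, swung afterwards, stands at the green mark (within about 1.5°); nothing else looked moved in the last picture.

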